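Free the eccentric lock and slide the sample tin under the reader

TASK

The blue carriage with the sample tin is held back by the brass eccentric cam. With the fingertips, push the red lever round until the cam stands at its low point (lever over the green mark), then push the carriage by its upright tail plate along the rails until it is fully home against the stop under the reader. Only push: do not grip the lever knob or the tail plate, do not touch or lift the tin, and leave the other things on the bench where they are.

Things in the scene. Friction and masses are not known exactly. Their poses are not given: they have to be found in the camera images.
- fixture: Fixed shuttle fixture: aluminium base plate 252 x 140 x 10 mm, two parallel rails, a white reader at one end. Origin on the worktop midway between the rails; +x runs along the rails towards the reader (the pushing direction), z up. Plate x -126 to 126, y -92 to 48 mm. Rails at y = +-31 to 46 mm, top 23 mm high. Reader: x 37 to 126, y +-46 mm, up to 88 mm high.
- cam_axis (a point): Point on the cam's upright turning axis, 33 mm above the worktop; at x = 0, y = -66 mm in the fixture's frame. The cam is a brass disc of radius 20 mm, its centre 8 mm off this axis, 27 to 39 mm above the worktop; the lever knob circles the axis at 52 mm.
- green_mark (a point): Green spot on the base plate, 52 mm from the cam axis along the fixture's +x: the lever knob stands over it when the cam is at its low point. A red spot lies opposite (along -x) for the locked end. Mind the fixed wall shelf behind the fixture: its front edge is 0.61 m ahead of the robot base, its underside 0.49 m above the worktop, so lean the hand back or keep low at the lever.
- stop (a point): Middle of the faces of the two rubber buffers under the reader, between the rails, 18 mm above the worktop; the carriage's front end rests here when home (fixture x = 102.5 mm). The reader head hangs above from 72 mm height.
- cam (a joint): Cam angle in rad. 0: high side to the rails, lever along the fixture's -x over the red mark, carriage blocked. Grows counter-clockwise from above, the lever swinging out over the side away from the rails (fixture -y). 3.14: low point, lever along +x over the green mark, carriage free. Starts at 0.35 to 0.85; end stops at 0 and 3.25; stays where left; about 2 N at the knob turns it.
- lever_knob (a point): Centre of the upright red knob on the end of the cam lever, 52 mm from the cam axis: diameter 16 mm, from 51 to 82 mm above the worktop, this point at 66 mm. The lever bar (14 mm wide) runs from the cam axis to it at 41 to 49 mm height.
- carriage: Blue carriage, 120 x 72 mm, about 0.5 kg, captive between the rails, sliding along the fixture's x; a few N move it. Origin under its centre, 10 mm above the worktop; axes as the fixture's. Deck 32 mm above the worktop. A steel lug (x = -8 to 8 mm) reaches out to y = -50 mm: the cam blocks it. In the fixture's frame it starts at x = -50 to -38 mm and is home at x = 42 mm.
- push_face (a point): Centre of the rear face of the carriage's upright blue tail plate (50 mm wide, 8 mm thick, rising from 32 to 70 mm above the worktop). The face looks along the carriage's -x; this point is 52 mm above the worktop and 56 mm behind the carriage's origin, so at x = -14 mm in the fixture's frame when home.
- tin: Round aluminium sample tin, 60 mm diameter, 27 mm tall, in a shallow ring on the carriage 22 mm ahead of its origin; origin at the centre of its underside, 32 mm above the worktop. Not to be touched.
- crucible_b: Bystander: small white crucible, 48 mm diameter, 36 mm tall; origin at its underside.
- tin_b: Bystander: round aluminium tin, 68 mm diameter, 30 mm tall; origin at its underside.
- cup_b: Bystander: white cup, 66 mm diameter, 74 mm tall; origin at its underside.
- jar_b1: Bystander: slim white jar, 56 mm diameter, 123 mm tall; origin at its underside.
Not all that is in view belongs to the job. Of the things that look like the carriage, the larger one is meant.

How it is judged:
By the outcome, as a careful person would: the job done as asked, in the order asked, and still so for the second after the job is handed in, with the robot touching nothing.
It also fails if it takes over 56 s, if anything falls off the work surface, if the arm or the gripper's body presses on something with over 40 N, if the wrist force passes 120 N, or if a joint passes its speed limit or range.

ROBOT

A 6-joint arm with a two-finger parallel gripper is mounted at the origin on a cart in front of the work surface, level with it; the furniture and walls round the work are solid. World frame = base frame: x ahead of the robot, y to its left, z up, the work surface at z = 0. Lengths are in mm, angles in rad, forces in N, time in s.
With the tool pointing down it reaches from about 300 to 750 mm from the base axis. Payload 8.5 kg.
Tool frame: the origin (TCP) lies on the centre line of the jaws, within the pads' length; the fingertips stand 11 mm ahead of it and the grasp point (between the pads) lies 8 mm behind it; z points along the fingers, y is the line along which they close (so a half turn about z gives the same grasp; the last joint's range is limited). The gripper opens to 85 mm and grips with 20 to 120 N. Pads are 22 mm wide; open, the fingers measure 114 mm over their backs; the gripper's body (76 mm by 85 mm) begins 54 mm behind the grasp point. The pads swing forward as they close: fully open they stand 13 mm farther back than shut.
Start: joints at [-1.317, 0.381, 1.297, -0, 1.464, -0.215], TCP at [248.49, -490.645, 242.322] pointing down, gripper open.
Joint ranges: [-3.11, 3.11], [-0.89, 2.33], [0.22, 2.48], [-1.42, 4.56], [0.17, 2.85], [-2.88, 2.88]. Speed limits (rad/s): [2.39, 2.39, 3.14, 3.14, 3.14, 3.14].

INTERFACE

Orientations are given as a unit quaternion [w, x, y, z].
In Python, from workcell import * gives the robot as it stands.
- The arm moves only by the tool arm_command, never from a script. Its argument "moves" is a list of rows, each a list of 2 entries, a list of its own where there are three numbers: the shift along the world's x, y, z as a fraction of full scale, then the turn about the world's z as a fraction of full scale. In form: [[[x, y, z], roll], ...]. A call has 1 to 12 rows; each row is the pose to reach, as a shift and turn from the pose commanded when the call began, turning the shorter way round; what a row does not reach only later rows make up. Full scale, the value 1, is 0.4 m for a shift and 360 degrees for a turn. A row lasts 1/12 s, in which the tool goes at most 41.7 mm and 7.16 degrees, less where a joint would pass 70% of its speed; a pose out of reach is approached as far as the arm can. A call with a number of a shift or a turn outside -1 to 1 is refused whole. A call with a gripper value outside its range is refused whole. "grip" is the opening in per cent of the stroke, from 0 (shut) to 100 (fully open), set as the call begins (left out, the last holds). The fingers move at their own pace and stop on an object; "squeeze" is the grip in N (left out, the last holds). Time passes only in rows, so rows that repeat a pose let the fingers close. It gives the time, the measured TCP pose, the force, the opening and the grip force at its end, in the units of the state.
- observe(): the state, without advancing time (a new reading comes with each control period).
- get_image(name): name is "scene" or "top"; returns the picture (400x640x3 uint8, red, green, blue); there is no depth.
- camera_model(name): a dict with "mtx" (3x3 intrinsics, pixels), "k1" (the pictures are not rectified: a ray, as slopes to the right and down, at radius r is drawn at 1 + k1 r^2 times it, then the intrinsics apply), "pose" (4x4, takes a point from camera to world coordinates). Camera axes: x right, y down, z forward; pixel columns grow to the right and rows downward; lengths in mm; the calibration is good to about 2 mm. A picture is of the moment at which its call begins. camera_model takes no time and is no camera call.
- sign_off(): hands the job in; it is judged then, once.
The state is a dict: "t": time; "joints": joint angles; "dq": joint speeds; "effort": joint torques, N m; "eef_pos": TCP position; "eef_rot": TCP orientation; "force": force on the tool from outside, world axes, zero at the start; "torque": the same for the moment, N m; "grip_width": opening from 0.0 (shut) to 1.0 (fully open); "finger_force": force on a finger pad.
Only numpy, scipy, OpenCV 4.12 (cv2) and the standard library are available. Lean on these libraries where they do the work, as an engineer would, in place of code of your own. Each camera call takes 0.05 s, during which the arm holds its last target. There are 200 camera calls.

## Working session

There is one attempt and no reset: what is moved stays moved. The work goes in short steps, Python scripts to look and compute and a tool call to move; the robot and the scene stay as the last step left them, time stands still between calls to the robot, and variables do not carry over. Pictures are saved under pics/ and viewed, at most 10 in all, crops included, and the job is handed in when it is done.

Besides the shell and the picture viewer there is one more tool, called by a JSON object that holds its "fn" and its "kwargs". arm_command: Moves the arm, as the interface text tells. Its arguments: {"type":"object","properties":{"moves":{"type":"array"},"grip":{"type":"number"},"squeeze":{"type":"number"}},"required":["moves"]}

```bash
mkdir -p pics; python3 - <<'E'
from workcell import *
import cv2,numpy as np
for n in("scene","top"):
    im=get_image(n);cv2.imwrite(f"pics/{n}0.png",im[:,:,::-1])
    m=camera_model(n);print(n,np.round(m["mtx"],1).tolist(),m["k1"],np.round(m["pose"],3).tolist())
o=observe();print(o["t"],o["eef_pos"],o["eef_rot"],o["force"],o["grip_width"])
E
```

```text
scene [[419.6, 0.0, 319.1], [0.0, 419.6, 196.9], [0.0, 0.0, 1.0]] -0.0008487029140086681 [[-0.553, -0.492, 0.672, -411.156], [-0.833, 0.31, -0.458, 708.265], [0.017, -0.813, -0.582, 908.593], [0.0, 0.0, 0.0, 1.0]]
top [[456.9, 0.0, 317.5], [0.0, 456.9, 206.7], [0.0, 0.0, 1.0]] 0.0015402419844514658 [[-0.021, -0.997, 0.07, 461.13], [-0.999, 0.019, -0.03, 66.917], [0.028, -0.071, -0.997, 1320.799], [0.0, 0.0, 0.0, 1.0]]
0.1 [ 248.4234105  -490.43042259  241.76732138] [-6.69112399e-04  9.72654913e-01  2.32254114e-01 -5.63414551e-06] [ 0.48530133 -0.08312496 -0.37028446] 0.9966397922290747
```

View pics/scene0.png

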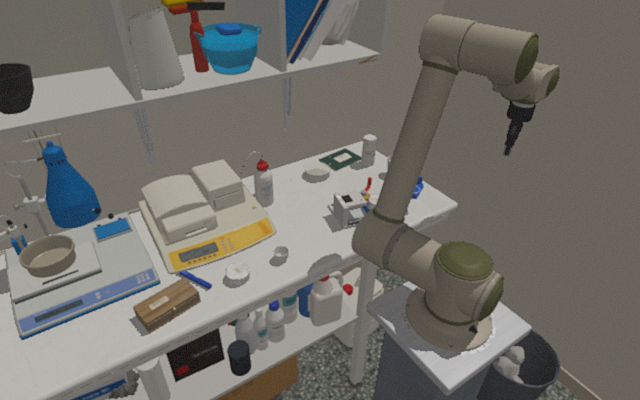

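View pics/top0.png

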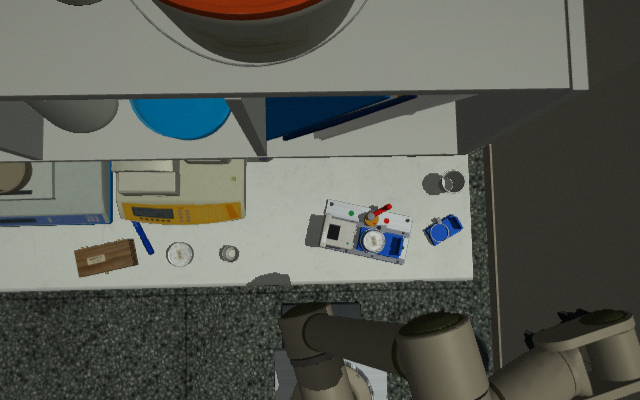

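The fixture is at about (365,232) in top, with the reader on the left, the lever knob at (388,209), the green mark at (351,213) and the red mark at about (387,221). There are two blue carriage-like things: the larger one on the fixture at about (385,243), and a small decoy off it at (443,230). The larger one between the rails is the one meant. I'll confirm this in an enlarged crop.

```bash
python3 - <<'E'
import cv2
a=cv2.imread("pics/top0.png")[185:285,305:475]
b=cv2.imread("pics/scene0.png")[140:240,310:440]
a=cv2.resize(a,None,fx=4.6,fy=4.6,interpolation=cv2.INTER_CUBIC)
cv2.imwrite("pics/c1.png",a)
E
```

```text
(no output)
```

View pics/c1.png

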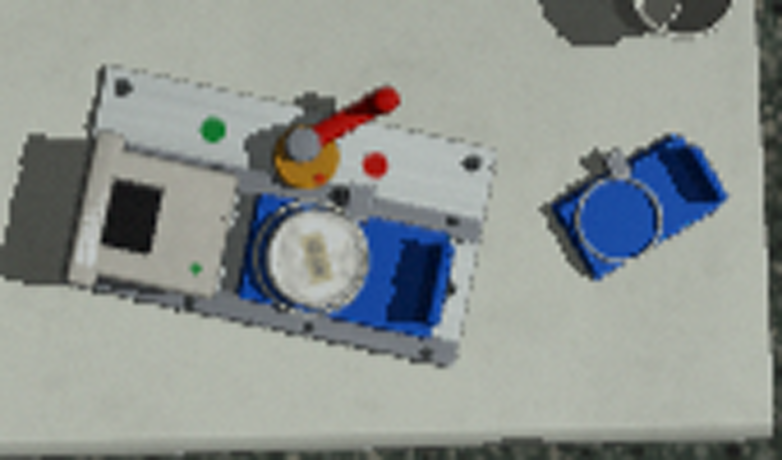

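The crop confirms the larger carriage: it sits between the rails with the tin at (317,257), and its tail plate top is at about (440,285). The small blue piece at (640,210) is a decoy. In the crop, the knob top is at (385,99), green at (213,130), red at (375,165) and the plate's far corners at (103,66) and (495,150). Next I fit the pose and check it against the scene view.

```bash
cat > h.py <<'E'
from workcell import *
import numpy as np, cv2
from scipy.optimize import least_squares
def proj(n,P):
    m=camera_model(n);T=np.linalg.inv(np.array(m["pose"]));P=np.atleast_2d(P)
    c=P@T[:3,:3].T+T[:3,3];s=c[:,:2]/c[:,2:]
    s=s*(1+m["k1"]*(s**2).sum(1,keepdims=True));K=np.array(m["mtx"])
    return s*[K[0,0],K[1,1]]+K[:2,2]
def f2w(p,q):
    x,y,t=p;q=np.atleast_2d(q).astype(float);c,s=np.cos(t),np.sin(t)
    return np.c_[x+c*q[:,0]-s*q[:,1],y+s*q[:,0]+c*q[:,1],q[:,2]]
E
python3 - <<'E'
from h import *
crop=np.array([[213,130],[375,165],[103,66],[495,150],[304,143]])
F=np.array([[52,-66,10],[-52,-66,10],[126,-92,10],[-126,-92,10],[0,-66,51]])
uv=(crop+.5)/4.6-.5+[305,185]
r=least_squares(lambda p:(proj("top",f2w(p,F))-uv).ravel(),[430,-30,1.4])
p=r.x;print("pose",p,"res",np.round(r.fun,2));np.save("fix.npy",p)
k=(np.array([[385,99]])+.5)/4.6-.5+[305,185]
kn=lambda a:f2w(p,[-52*np.cos(a),-66-52*np.sin(a),82])
a=least_squares(lambda a:(proj("top",kn(a[0]))-k).ravel(),[.6]);print("cam",a.x,a.fun,kn(a.x[0]))
tp=(np.array([[455,240],[428,333]])+.5)/4.6-.5+[305,185]
tt=lambda c:f2w(p,[[c-60,-25,70],[c-60,25,70]])
for s in(-56,):
  c=least_squares(lambda c:(proj("top",f2w(p,[[c[0]-56,-36,32],[c[0]-56,25,70]]))-tp).ravel(),[-45]);print("carr",c.x,c.fun)
P=dict(axis=[0,-66,51],green=[52,-66,10],face=[c.x[0]-56,0,52],home=[-14,0,52])
for n,q in P.items(): w=f2w(p,q);print(n,w.round(1),"top",((proj("top",w)-[305,185])*4.6).round(0),"scene",proj("scene",w).round(1))
print("knob scene",proj("scene",kn(a.x[0])))
# overlay in both views
for n in("top","scene"):
    im=cv2.imread(f"pics/{n}0.png");f=4.6 if n=="top" else 6
    o=[305,185] if n=="top" else [325,160]
    s=im[o[1]:o[1]+(100 if n=="top" else 80),o[0]:o[0]+(170 if n=="top" else 110)];s=cv2.resize(s,None,fx=f,fy=f,interpolation=cv2.INTER_CUBIC)
    cc=c.x[0]
    for q,col in(([[x,y,10] for x in(-126,126) for y in(-92,48)],(0,255,0)),([[x,y,88] for x in(37,126) for y in(-46,46)],(255,0,255)),([[x,y,70] for x in(cc-56,cc-48) for y in(-25,25)],(0,255,255))):
        for u in (proj(n,f2w(p,q))-o)*f: cv2.circle(s,tuple(int(v) for v in u),3,col,-1)
    for u in (proj(n,kn(a.x[0]))-o)*f: cv2.circle(s,tuple(int(v) for v in u),3,(255,255,0),-1)
    cv2.imwrite(f"pics/o_{n}.png",s)
A=cv2.imread("pics/o_top.png");B=cv2.imread("pics/o_scene.png")
B=cv2.resize(B,None,fx=.6,fy=.6)
h=np.zeros((A.shape[0]+B.shape[0],800,3),np.uint8);h[:A.shape[0],:A.shape[1]]=A;h[A.shape[0]:,:B.shape[1]]=B
cv2.imwrite("pics/ov.png",cv2.resize(h,(640,int(h.shape[0]*.8))));print(h.shape)
E
```

```text
pose [ 457.55859862 -102.90651053    1.34191725] res [-0.25  0.09 -0.22 -0.02  0.39 -0.14  0.45 -0.24 -0.36  0.3 ]
cam [0.72302878] [ 0.09596985 -0.05519178] [[ 546.50013524 -163.66034483   82.        ]]
carr [-43.6708742] [-1.86418513 -2.78514279  2.65608882 -1.32717588]
axis [[ 521.8 -117.9   51. ]] top [[301. 143.]] scene [[362.9 191.9]]
green [[533.6 -67.2  10. ]] top [[210. 129.]] scene [[348.9 203.9]]
face [[ 434.9 -200.    52. ]] top [[440. 283.]] scene [[396.5 196.4]]
home [[ 454.4 -116.5   52. ]] top [[302. 254.]] scene [[374.7 201.1]]
knob scene [[369.20483046 177.73094259]]
(748, 800, 3)
```

View pics/ov.png

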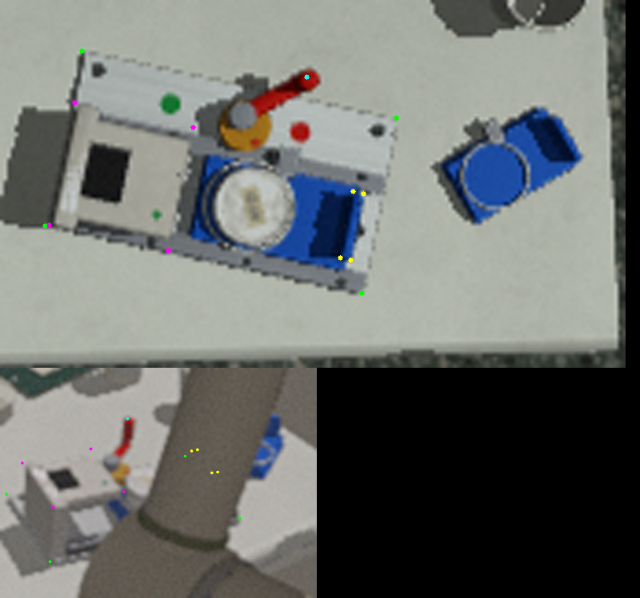

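The fit agrees with both views: residuals are under 0.5 px and the knob projects onto the seen knob at z=82. Next I work out the lever waypoints (tool x along the push tangent), wrist height and jar clearance.

```bash
cat >> h.py <<'E'
def lever(a,d,e0=None):
    p=np.load("fix.npy");t=np.array([np.sin(a),-np.cos(a)]);k=np.array([-52*np.cos(a),-66-52*np.sin(a)])-d*t
    w=f2w(p,[*k,0])[0,:2];return w,np.degrees(a+p[2])-90
def yaw(o):
    w,x,y,z=o["eef_rot"];return np.degrees(np.arctan2(2*(x*y+w*z),1-2*(y*y+z*z)))
E
python3 - <<'E'
from h import *
for z in (231,242,300,400,500,550,600): print(z,proj("scene",[[248,-490,z]]).round())
def bp(u,v,z):
    r=least_squares(lambda q:(proj("top",[[q[0],q[1],z]])-[u,v]).ravel(),[500,-300]);return r.x.round()
print("jar",bp(452,181,123),bp(432,184,0),"decoy",bp(443,230,20))
o=observe();e=o["eef_pos"];print(e,yaw(o))
for a,d in((.72,30),(.72,19)):
    w,y=lever(a,d);print(a,d,w.round(1),y.round(1),((w-e[:2])/400).round(3))
E
```

```text
231 [[507. 153.]]
242 [[508. 150.]]
300 [[513. 134.]]
400 [[522. 105.]]
500 [[533.  73.]]
550 [[538.  56.]]
600 [[544.  37.]]
jar [ 607. -328.] [ 615. -309.] decoy [ 479. -330.]
[ 248.4234105  -490.43042259  241.76732138] 26.859629411654545
0.72 30 [ 519.9 -177.9] 28.1 [0.679 0.781]
0.72 19 [ 529.6 -172.7] 28.1 [0.703 0.794]
```

{"fn": "arm_command", "kwargs": {"moves": [[[0.06,0.07,0],0],[[0.12,0.14,0],0],[[0.18,0.21,0],0],[[0.24,0.28,0],0],[[0.3,0.35,-0.03],0],[[0.36,0.42,-0.06],0],[[0.42,0.49,-0.09],0],[[0.48,0.56,-0.12],0],[[0.54,0.63,-0.15],0],[[0.6,0.7,-0.18],0],[[0.66,0.76,-0.21],0],[[0.679,0.781,-0.23],0.003]], "grip": 0, "squeeze": 20}}

```text
t: 1.1
eef_pos: [521.8, -174.8, 148.9]
eef_rot: [-0.001, 0.97, 0.243, -0.0]
force: [0.3, -0.1, -0.1]
grip_width: 0.0
finger_force: 0.0
```

{"fn": "arm_command", "kwargs": {"moves": [[[0,0,0],0],[[0,0,-0.05],0],[[0,0,-0.1],0],[[0,0,-0.1],0],[[0,0,-0.1],0]]}}

```text
t: 1.52
eef_pos: [519.4, -179.1, 110.4]
eef_rot: [-0.0, 0.971, 0.241, -0.001]
force: [0.2, 0.8, 0.8]
grip_width: -0.003
finger_force: 0.0
```

```bash
python3 - <<'E'
from h import *
a=get_image("top")[185:285,305:475,::-1];b=get_image("scene")[130:230,310:450,::-1]
o=observe();print(o["eef_pos"],yaw(o),o["force"])
a=cv2.resize(a,None,fx=4,fy=4,interpolation=3);b=cv2.resize(b,(280,200),interpolation=3)
h=np.zeros((600,680,3),np.uint8);h[:400]=a;h[400:,:280]=b;cv2.imwrite("pics/d.png",h)
E
```

```text
[ 520.2175501  -179.21398154  111.65578581] 27.88356072891301 [0.0894986  0.14951096 0.77697149]
```

View pics/d.png

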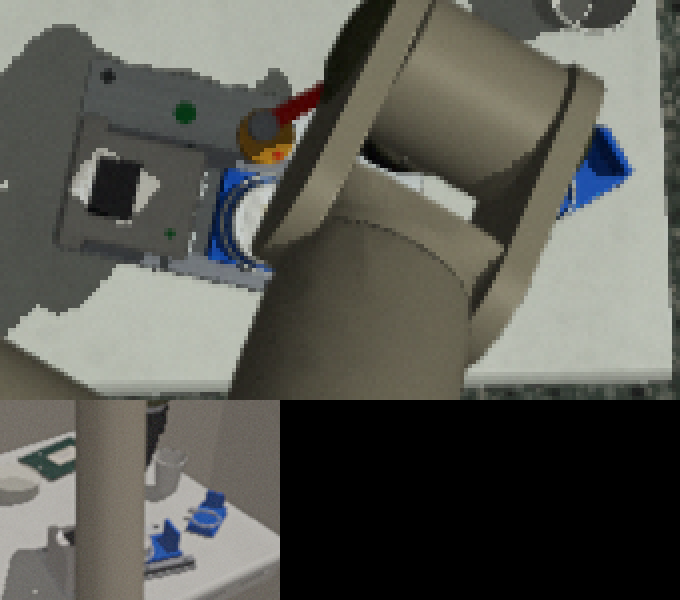

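The arm hides the knob. In the scene panel the tail plate is at about (172,538), matching the predicted face, so I go down beside the knob.

{"fn": "arm_command", "kwargs": {"moves": [[[0,0,-0.03],0],[[0,0,-0.06],0],[[0,0,-0.09],0],[[0,0,-0.105],0],[[0,0,-0.105],0]]}}

```text
t: 2.03
eef_pos: [519.9, -178.5, 68.2]
eef_rot: [-0.0, 0.97, 0.241, -0.0]
force: [0.1, 1.7, 0.0]
grip_width: -0.001
finger_force: 0.0
```

```bash
python3 - <<'E'
from h import *
o=observe();print(o["eef_pos"],yaw(o),o["force"])
w0,y0=lever(.72,30);print(w0,y0)
for a in np.arange(.72,3.2,.11):
    w,y=lever(a,19);print(round(a,2),((w-w0)/400).round(3),round((y-y0)/360,3))
E
```

```text
[ 519.86844224 -178.46671746   68.24733329] 27.917352538127904 [0.14937487 1.68878101 0.0441303 ]
[ 519.90722354 -177.8832714 ] 28.13915619342933
0.72 [0.024 0.013] 0.0
0.83 [0.039 0.016] 0.018
0.94 [0.054 0.021] 0.035
1.05 [0.068 0.027] 0.053
1.16 [0.081 0.034] 0.07
1.27 [0.093 0.043] 0.088
1.38 [0.104 0.054] 0.105
1.49 [0.114 0.065] 0.123
1.6 [0.123 0.078] 0.14
1.71 [0.13  0.091] 0.158
1.82 [0.136 0.105] 0.175
1.93 [0.14 0.12] 0.193
2.04 [0.142 0.135] 0.21
2.15 [0.143 0.15 ] 0.228
2.26 [0.142 0.165] 0.245
2.37 [0.14 0.18] 0.263
2.48 [0.136 0.195] 0.28
2.59 [0.13  0.209] 0.298
2.7 [0.123 0.222] 0.315
2.81 [0.114 0.235] 0.333
2.92 [0.104 0.246] 0.35
3.03 [0.093 0.257] 0.368
3.14 [0.081 0.266] 0.385
```

{"fn": "arm_command", "kwargs": {"moves": [[[0.012,0.007,0],0],[[0.024,0.013,0],0],[[0.039,0.016,0],0.018],[[0.054,0.021,0],0.035],[[0.068,0.027,0],0.053],[[0.081,0.034,0],0.07],[[0.093,0.043,0],0.088],[[0.104,0.054,0],0.105],[[0.114,0.065,0],0.123],[[0.123,0.078,0],0.14],[[0.13,0.091,0],0.158],[[0.136,0.105,0],0.175]]}}

```text
t: 3.03
eef_pos: [575.2, -136.3, 69.2]
eef_rot: [0.001, 0.699, 0.715, -0.0]
force: [-1.6, -1.9, 0.7]
grip_width: -0.003
finger_force: 1.2
```

```bash
python3 - <<'E'
from h import *
a=get_image("top")[185:285,305:475,::-1]
o=observe();print(o["eef_pos"],yaw(o),o["force"])
cv2.imwrite("pics/e.png",cv2.resize(a,None,fx=4,fy=4,interpolation=3))
E
```

```text
[ 575.44954964 -135.2915635    69.19946652] 91.65335261733563 [-2.33471744 -1.02994873  0.49258846]
```

View pics/e.png

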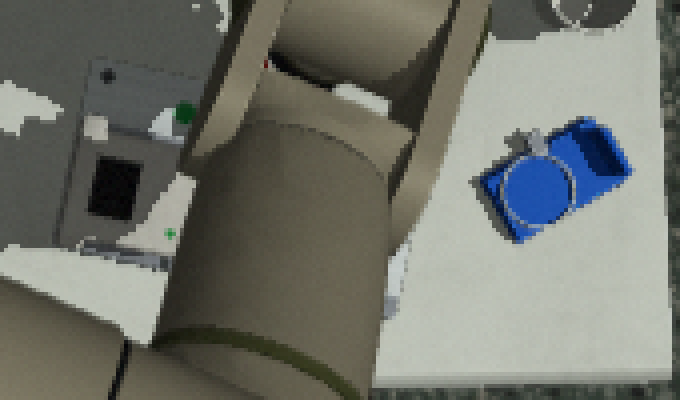

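The arm hides most of it, but a bit of red at (267,62) and the roughly 2 N push force agree with the knob moving. I continue round.

{"fn": "arm_command", "kwargs": {"moves": [[[0.004,0.015,0],0.018],[[0.006,0.03,0],0.035],[[0.007,0.045,0],0.053],[[0.006,0.06,0],0.07],[[0.004,0.075,0],0.088],[[0,0.09,0],0.105],[[-0.006,0.104,0],0.123],[[-0.013,0.117,0],0.14],[[-0.022,0.13,0],0.158],[[-0.032,0.141,0],0.175],[[-0.043,0.152,0],0.193],[[-0.055,0.161,0],0.21]]}}

```text
t: 4.08
eef_pos: [553.6, -71.9, 69.3]
eef_rot: [0.002, 0.116, 0.993, -0.0]
force: [2.1, -1.3, -0.3]
grip_width: -0.002
finger_force: 1.2
```

{"fn": "arm_command", "kwargs": {"moves": [[[0,0,0],0],[[0,0,0],0]]}}

```text
t: 4.25
eef_pos: [552.9, -71.7, 68.9]
eef_rot: [0.0, 0.119, 0.993, -0.0]
force: [0.4, 0.1, 0.5]
grip_width: 0.003
finger_force: 0.0
```

```bash
python3 - <<'E'
from h import *
a=get_image("top")[185:285,305:475,::-1]
o=observe();print(o["eef_pos"],yaw(o),o["force"],lever(3.14,19))
p=np.load("fix.npy")
tp=lambda q:((proj("top",f2w(p,q))-[305,185])*4).round()
print("knob expected",tp([52,-66,82]))
cv2.imwrite("pics/f.png",cv2.resize(a,None,fx=4,fy=4,interpolation=3))
E
```

```text
[552.92492405 -71.87349993  68.75924546] 166.28393528606546 [-0.33327748 -0.70663108  0.35267093] (array([552.21373631, -71.59622948]), np.float64(166.79494261508853))
knob expected [[193. 106.]]
```

View pics/f.png

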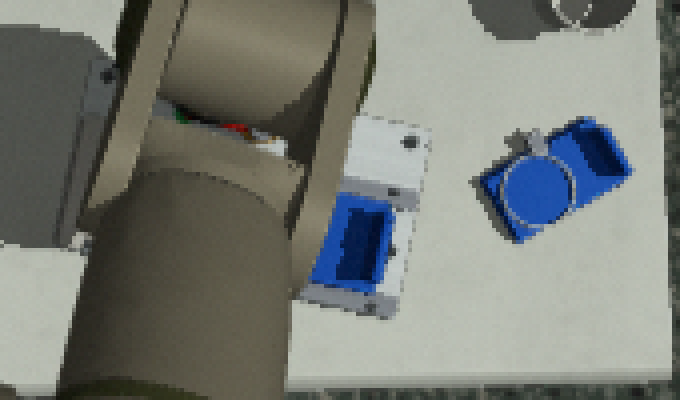

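Red shows at (235,128), close to where the lever should be, but the arm hides the knob. I back off, lift and go behind the tail plate, then look at the lever from there.

{"fn": "arm_command", "kwargs": {"moves": [[[0.012,-0.003,0],0],[[0.024,-0.006,0],0],[[0.03,-0.007,0],0],[[0.03,-0.007,0.06],0],[[0.03,-0.007,0.12],0],[[0.03,-0.007,0.17],0],[[0.0,-0.06,0.18],-0.018],[[-0.05,-0.12,0.18],-0.036],[[-0.1,-0.19,0.18],-0.054],[[-0.16,-0.25,0.18],-0.072],[[-0.22,-0.31,0.18],-0.09],[[-0.28,-0.36,0.18],-0.108]]}}

```text
t: 5.3
eef_pos: [439.6, -217.4, 140.4]
eef_rot: [0.0, 0.444, 0.896, -0.0]
force: [0.9, -0.1, 0.4]
grip_width: 0.0
finger_force: 0.0
```

```bash
python3 - <<'E'
from h import *
p=np.load("fix.npy");o=observe();e=o["eef_pos"];w=f2w(p,[-128,0,56])[0]
print(e,yaw(o),o["force"],w,((w-e)/400).round(3),(np.degrees(p[2])-yaw(o))/360)
E
```

```text
[ 439.61550303 -217.41290352  140.36012976] 127.2646780315736 [ 0.90105605 -0.10315641  0.4409935 ] [ 428.51719392 -227.56844061   56.        ] [-0.028 -0.025 -0.211] -0.13994023079878765
```

{"fn": "arm_command", "kwargs": {"moves": [[[-0.03,-0.04,0],-0.018],[[-0.03,-0.06,0],-0.036],[[-0.03,-0.06,0],-0.054],[[-0.03,-0.06,0],-0.072],[[-0.03,-0.06,0],-0.09],[[-0.03,-0.06,0],-0.108],[[-0.03,-0.06,0],-0.126],[[-0.03,-0.06,0],-0.141],[[-0.03,-0.06,0],-0.141],[[-0.03,-0.06,0],-0.141]]}}

```text
t: 6.13
eef_pos: [428.7, -240.0, 140.3]
eef_rot: [0.0, 0.782, 0.623, 0.0]
force: [0.8, 0.4, 0.7]
grip_width: 0.0
finger_force: 0.0
```

```bash
python3 - <<'E'
from h import *
a=get_image("top")[185:285,305:475,::-1];b=get_image("scene")[130:230,310:450,::-1]
p=np.load("fix.npy");o=observe();e=o["eef_pos"];w=f2w(p,[-128,0,56])[0]
print(e,yaw(o),o["force"],w,((w-e)/400).round(3),(np.degrees(p[2])-yaw(o))/360)
for A in(3.04,3.14,3.24):
  q=[-52*np.cos(A),-66-52*np.sin(A),82]
  print(A,((proj("top",f2w(p,q))-[305,185])*4).round(),((proj("scene",f2w(p,q))-[310,130])*2).round())
a=cv2.resize(a,None,fx=4,fy=4,interpolation=3);b=cv2.resize(b,(280,200),interpolation=3)
h=np.zeros((600,680,3),np.uint8);h[:400]=a;h[400:,:280]=b;cv2.imwrite("pics/g.png",h)
E
```

```text
[ 428.610497   -239.93252936  140.3057333 ] 77.02766603181844 [-0.74594032  0.24007238 -0.73042325] [ 428.51719392 -227.56844061   56.        ] [-0.     0.031 -0.211] -0.0003929752439122167
3.04 [[195.  98.]] [[ 79. 113.]]
3.14 [[193. 106.]] [[ 80. 115.]]
3.24 [[192. 113.]] [[ 82. 116.]]
```

View pics/g.png

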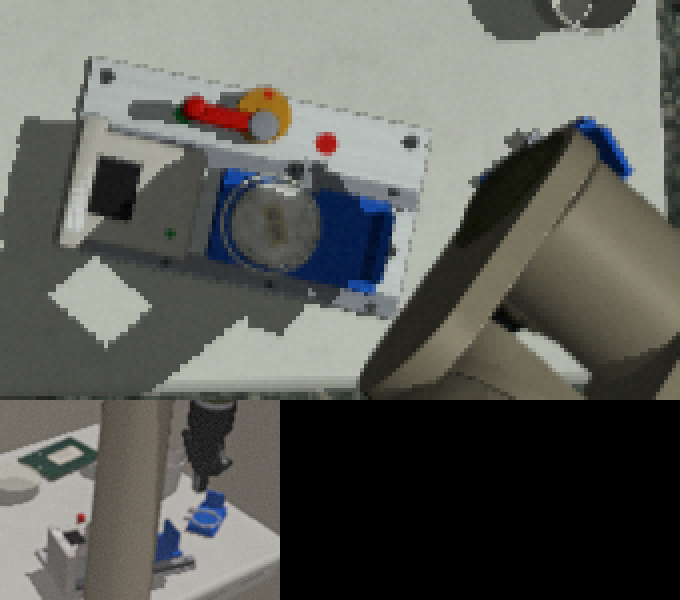

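The knob top is at (194,105) against the expected (193,106), so the cam is at about 3.13 and the lever is over green. The tail plate is clear, so I go down behind it.

{"fn": "arm_command", "kwargs": {"moves": [[[0,0,-0.06],0],[[0,0,-0.12],0],[[0,0,-0.18],0],[[0,0,-0.208],0],[[0,0,-0.208],0],[[0.006,0.024,-0.208],0],[[0.011,0.049,-0.208],0],[[0.014,0.06,-0.208],0],[[0.017,0.073,-0.208],0],[[0.02,0.085,-0.208],0],[[0.023,0.097,-0.208],0],[[0.026,0.11,-0.208],0]]}}

```text
t: 7.23
eef_pos: [439.7, -196.5, 58.1]
eef_rot: [0.002, 0.783, 0.622, -0.0]
force: [-0.0, -5.5, 3.9]
grip_width: 0.005
finger_force: 3.0
```

{"fn": "arm_command", "kwargs": {"moves": [[[0.004,0.017,0],0],[[0.008,0.034,0],0],[[0.012,0.051,0],0],[[0.016,0.068,0],0],[[0.02,0.085,0],0],[[0.024,0.102,0],0],[[0.027,0.117,0],0],[[0.03,0.13,0],0],[[0.033,0.142,0],0],[[0.035,0.151,0],0],[[0.037,0.158,0],0],[[0.038,0.163,0],0]]}}

```text
t: 8.23
eef_pos: [454.8, -131.2, 58.0]
eef_rot: [0.002, 0.783, 0.622, 0.0]
force: [-1.9, -6.8, 4.9]
grip_width: 0.001
finger_force: 3.1
```

{"fn": "arm_command", "kwargs": {"moves": [[[0.001,0.004,0],0],[[0.002,0.008,0],0],[[0.002,0.01,0],0],[[0.003,0.012,0],0],[[0.003,0.012,0],0]]}}

```text
t: 8.65
eef_pos: [455.6, -128.9, 58.3]
eef_rot: [0.003, 0.783, 0.622, -0.002]
force: [-8.3, -21.7, 4.5]
grip_width: -0.003
finger_force: 11.6
```

```bash
cat > s.py <<'E'
from h import *
p=np.load("fix.npy");o=observe();e=o["eef_pos"];c,s=np.cos(p[2]),np.sin(p[2]);d=e-[p[0],p[1],0]
print("fix x,y",c*d[0]+s*d[1],-s*d[0]+c*d[1],e,o["force"],o["t"])
E
python3 s.py
```

```text
fix x,y -25.795009065551746 -4.029465979523351 [ 455.63045572 -128.94304935   58.2894192 ] [ -8.33161642 -21.68619673   4.53638958] 8.65
```

The force rose to 23 N at fixture x of about -25.8, against -25 expected for home, so the carriage is on the buffers. I back off and check.

{"fn": "arm_command", "kwargs": {"moves": [[[-0.002,-0.01,0],0],[[-0.005,-0.02,0],0],[[-0.012,-0.05,0],0],[[-0.023,-0.1,0],0],[[-0.034,-0.15,0],0],[[-0.05,-0.22,0],0],[[-0.06,-0.27,0],0],[[-0.06,-0.27,0.08],0],[[-0.06,-0.27,0.16],0],[[-0.06,-0.27,0.2],0],[[-0.1,-0.33,0.2],0],[[-0.13,-0.38,0.2],0]]}}

```text
t: 9.65
eef_pos: [403.3, -277.9, 138.4]
eef_rot: [0.001, 0.782, 0.623, 0.0]
force: [1.0, -0.9, -0.7]
grip_width: -0.0
finger_force: 0.0
```

```bash
python3 s.py; python3 - <<'E'
from h import *
a=get_image("top")[185:285,305:475,::-1]
p=np.load("fix.npy")
a=cv2.resize(a,None,fx=4,fy=4,interpolation=3)
for q in ([-14,-25,70],[-14,25,70],[52,-66,82]):
  u=((proj("top",f2w(p,q))-[305,185])*4+1.5)[0];print(q,u.round());cv2.circle(a,(int(u[0]),int(u[1])),2,(0,255,255),-1)
cv2.imwrite("pics/i.png",a)
E
```

```text
fix x,y -182.77604389416095 13.09295637639702 [ 403.33776837 -277.94538991  138.38897804] [ 0.96593061 -0.86973473 -0.70531251] 9.65
[-14, -25, 70] [275. 187.]
[-14, 25, 70] [261. 258.]
[52, -66, 82] [195. 107.]
```

View pics/i.png

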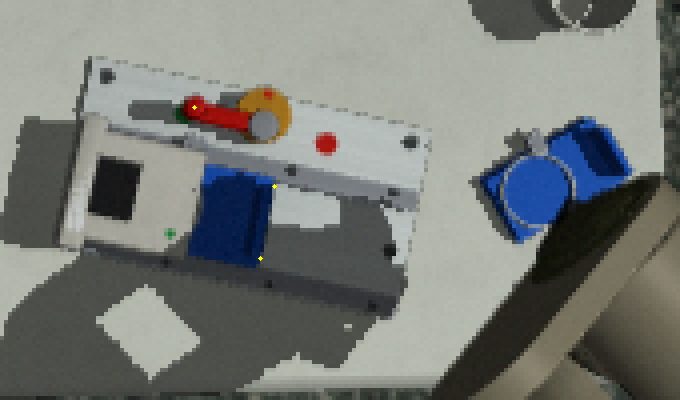

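The tail plate's rear edge lies on the predicted home points (275,187) and (261,258), and the knob is at (195,107) over green. The arm is clear and nothing else has moved, so I hand in.

```bash
python3 -c "
from workcell import *
print(sign_off())"
```

```text
the job is handed in; nothing more can be done
None
```

The job is handed in: I pushed the lever round until it stood over the green mark, then pushed the carriage home against the stop (about 23 N at contact), and the last picture showed both in place with the arm clear.

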